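Stow the spare battery, then open the safety-capped cleaner

ROBOT

A 6-joint arm with a two-finger parallel gripper is mounted at the origin on the work surface. World frame = base frame: x ahead of the robot, y to its left, z up, the work surface at z = 0. Lengths are in m, angles in rad, forces in N, time in s.
With the tool pointing down it reaches from about 0.375 to 0.925 m from the base axis. Payload 5.7 kg.
Tool frame: the origin (TCP) lies midway between the tips of the shut fingers; the grasp point (between the pads) lies 19 mm behind it; z points along the fingers, x is the direction in which the jaws open and shut, and the axes are right-handed (so a half turn about z gives the same grasp; the last joint's range is limited). The gripper opens to 88 mm and grips with 3 to 60 N. Pads are 20 mm wide; open, the fingers measure 115 mm over their backs; the gripper's body (75 mm by 178 mm) begins 61 mm behind the grasp point.
Start: joints at [-1.283, 0.359, 1.51, -0, 1.272, -0.115], TCP at [0.235, -0.552, 0.223] pointing down, gripper open.
Joint ranges: [-2.97, 2.97], [-1.01, 2.36], [0.21, 2.38], [-0.96, 4.11], [0.2, 2.71], [-2.98, 2.98]. Speed limits (rad/s): [2.39, 2.39, 3.14, 3.14, 3.14, 3.14].

INTERFACE

Orientations are given as a unit quaternion [x, y, z, w].
In Python, from bench import move_ptp, servo_line, goto_joints, move_gripper, sleep, inverse_kinematics, capture, PlanningError, close_job, spot_in, silhouettes, current_clock, current_joint_pos, current_qvel, current_joint_torque, current_position, current_orientation, current_force, current_torque, current_finger_gap gives the robot as it stands. Calls block until the motion is done:
- move_ptp(position, orientation): joint-space move of the TCP to a pose.
- servo_line(position, orientation=None, rate=0.15, contact_N=None): straight line of the TCP; orientation=None keeps the orientation; rate is the mean speed in m/s. With contact_N (N) it stops when the force on the tool has changed by that much, and returns True; else False.
- goto_joints(angles): joint-space move.
- move_gripper(opening): finger opening in m; the grip force is fixed at half the most; returns when the fingers have stopped.
- sleep(seconds).
- inverse_kinematics(position, orientation): joint angles nearest the present ones, or None.
- capture(name): name is "scene" or "top" or "wrist"; returns a dict with "image" (400x640x3 uint8, blue, green, red), "range_z" (400x640 float32, m along the optical axis (not along the pixel's ray), 0 where there is no reading), "intrinsics" (3x3 intrinsics, pixels), "k1" (the pictures are not rectified: a ray, as slopes to the right and down, at radius r is drawn at 1 + k1 r^2 times it, then the intrinsics apply), "R" (3x3) and "t" (3): a world point X has camera coordinates R X + t. Camera axes: x right, y down, z forward; pixel columns grow to the right and rows downward; lengths in m; the calibration is good to about 2 mm. A picture is of the moment at which its call begins.
A pose or a line that the arm cannot do raises PlanningError and nothing moves.
- close_job(): hands the job in, once; it reports no verdict.
Trained networks look in the newest picture that a camera, given by its name, has taken for a name from the list of things; names that differ only in an ending like _2 or _b are one class to them, and where a whole thing is asked for, a point or a joint stands for the part that bears it (a point fixed in the world has none). Each returns a list of dicts, best first, with "conf" (0 to 1); they miss things now and then, are a little off and sometimes report something else, mostly with a low value. They report only what shows in the picture. A call takes as long as a camera call. They do not tell look-alikes from the thing itself.
- spot_in(camera, query): "xy" ([column, row] in pixels, amid what is visible of it).
- silhouettes(camera, query): "region" (400x640 bool, what is visible of it) and "xy" ([column, row] in pixels, amid what is visible of it).
Readings, each from a call of its own:
- current_clock(): time.
- current_joint_pos(): joint angles.
- current_qvel(): joint speeds.
- current_joint_torque(): joint torques, N m.
- current_position(): TCP position.
- current_orientation(): TCP orientation.
- current_force(): force on the tool from outside, world axes, zero at the start.
- current_torque(): the same for the moment, N m.
- current_finger_gap(): finger opening in m.
Only numpy, scipy, OpenCV 4.12 (cv2) and the standard library are available. Lean on these libraries where they do the work, as an engineer would, in place of code of your own. Each camera call takes 0.05 s, during which the arm holds its last target.

TASK

We are about to clean parts with the flammable cleaner, so first put the black spare battery pack away: set it down inside the open drawer (do not drop it) and push the drawer fully shut. Then take the red push-and-turn safety cap of the cleaner bottle, press it down, twist it counter-clockwise while pressed until it is free, and lift it straight up; finish while still holding the cap in the gripper, level, about 10 cm above the open bottle. Leave the tape roll, the green carton and the pen cup where they are.

Things in the scene. Friction and masses are not known exactly. Their poses are not given: they have to be found in the camera images.
- battery_center (a point): loose black battery pack with a yellow band, lying flat on the bench, 64 x 38 x 26 mm (its own x, y, z), about 0.1 to 0.2 kg. The point is its centre, 13 mm above its underside; x runs along its 64 mm length. Grip it across its 38 mm width from above.
- cab: low grey one-drawer desktop unit with a blue drawer front, fixed to the bench: 240 mm deep (x), 220 mm wide (y), 90 mm high. Origin at the centre of its underside; its front looks along its own -x, roughly to the robot. The case covers all of the drawer that is not pulled out: only the part in front of the case's front edge, 105 mm towards -x from this origin, is open from above.
- cab_drawer0 (a joint): how far the drawer is pulled out (m): 0 is fully shut, it starts 0.12 to 0.15 open; it slides along the unit's own -x as it opens. Pushing it shut takes a few newtons; it stays where it is left.
- drawer_floor (a point): on the drawer's inner floor, at its centre (22 mm above the bench), moving with the drawer; same axes as the unit. Inner space 195 mm (x) by 178 mm (y); walls 6 mm thick reach 46 mm above this floor. The front panel is 15 mm thick, its outer face lies 118 mm towards -x from this point and its top edge 55 mm above it.
- cab_drawer0_handle (a point): middle of the drawer's steel bar handle: a horizontal round bar 11 mm thick, 110 mm long along y, standing 35 mm in front of the drawer front, 52 mm above the bench. Push here, or on the front, along the unit's own +x to shut the drawer. It moves with the drawer.
- jug: pale plastic cleaner bottle (body 100 x 80 x 148 mm) standing in a black steel holder screwed to the bench, so it cannot move or turn. Origin at the centre of its foot on the bench, z up. It is at most 80 mm in diameter between 149 mm and the cap and tapers to the neck, which is 34 mm thick.
- jug_mouth (a point): centre of the bottle's mouth (rim), 182 mm above the bench, on the axis of neck and cap; axes as the bottle's.
- cap: red ribbed push-and-turn cap, 60 mm in diameter, 36 mm tall, 35 g, a loose part locked on the bottle; origin at the centre of its underside, 172 mm above the bench when locked; its x axis lies along the bottle's x when locked. Kept pressed, it turns counter-clockwise seen from above, and is free to lift once turned by 40 to 80 degrees (aim for 60; an end stop lies just past 80).
- cap_center (a point): centre of the cap, 18 mm above its underside, 8 mm above jug_mouth when locked; axes as the cap's. A spring pushes the cap up against its lock with about 6 N; press it down 5 to 7 mm to unlock (about 11 N; hard stop at 8 mm, under 4 mm does not unlock). The round cap may be gripped across any diameter; its top is flat.
- roll: roll of orange packing tape lying flat, 90 mm in diameter, 42 mm high, origin at the centre of its underside; leave alone.
- carton: small green carton with a white band, 70 x 55 x 45 mm, origin at the centre of its underside; leave alone.
- pencup: grey pen cup, 72 mm in diameter, 85 mm tall, pens to 125 mm, behind the bottle; origin at the centre of its underside; leave alone.
Not all that is in view belongs to the job. What is shaped like the part that bears battery_center but turquoise is not meant.

How it is judged:
On the way, in this order (a step that is already met when the one before it is completed fails the run):
1. the battery pack lies in the drawer, let go (x of battery_center in the frame of drawer_floor between -0.1 and 0.1 m and y of battery_center in the frame of drawer_floor between -0.09 and 0.09 m and z of battery_center in the frame of drawer_floor between 0 and 0.045 m and contact force between battery and the fingers below 0.05 N and linear speed of battery below 0.05 m/s), for 0.2 s.
2. the drawer is shut with the battery pack in it (x of battery_center in the frame of drawer_floor between -0.1 and 0.1 m and y of battery_center in the frame of drawer_floor between -0.09 and 0.09 m and z of battery_center in the frame of drawer_floor between 0 and 0.045 m and value of joint cab_drawer0 below 0.008 m), for 0.2 s.
3. the cap is pressed down by at least 3 mm (z of cap_center in the frame of jug_mouth below 0.005 m and angle between the x axis of cap and the x axis of jug, either way round below 0.5 rad), for 0.04 s.
4. the cap, still on the neck, is turned by more than 35 degrees (z of cap_center in the frame of jug_mouth below 0.018 m and horizontal distance between cap_center and jug_mouth below 0.01 m and angle between the x axis of cap and the x axis of jug, either way round above 0.61 rad), for 0.04 s.
At the end, for the whole second after the job is handed in: The battery pack lies inside the drawer and the drawer is shut to within 8 mm; the gripper holds the cap (more than 1 N), still, tilted less than 17 degrees, its underside 5 to 20 cm above the bottle's mouth and its centre within 4 cm of the bottle's axis, not touching the bottle (all of step 2 and z of cap_center in the frame of jug_mouth between 0.068 and 0.22 m and horizontal distance between cap_center and jug_mouth below 0.04 m and angle between cap's own z axis and vertical below 0.3 rad and contact force between cap and the fingers above 1 N and contact force between cap and jug below 0.05 N and linear speed of cap below 0.03 m/s); the arm keeps its last pose, push and grip.
It fails at once if the tape roll, carton or pen cup is pushed more than 3 cm or tipped over (distance of any of roll, carton, pencup from where it was at the start of the episode above 0.03 m or angle between any of roll, carton, pencup's own z axis and vertical above 0.5 rad).
It fails at once if the battery pack is dropped (falls free at more than 1 m/s) (linear speed of battery above 1 m/s and contact force between battery and the fingers below 0.01 N).
It fails at once if the cap is off the bottle while the drawer is still open (z of cap_center in the frame of jug_mouth above 0.03 m and value of joint cab_drawer0 above 0.02 m).
It also fails if it takes over 72 s, if anything falls off the work surface, if the arm or the gripper's body presses on something with over 40 N, if the wrist force passes 120 N, or if a joint passes its speed limit or range.

## Working session

There is one attempt and no reset: what is moved stays moved. The work goes in short steps, each a Python script; the robot and the scene stay as the last script left them, time stands still between calls to the robot, and variables do not carry over. Pictures are saved under pics/ and viewed, and the job is handed in when it is done.

```bash
mkdir -p pics; ls
cat > h.py <<'E'
import numpy as np, cv2
from bench import *
def px2world(c,u,v,z=None,depth=None):
    K=np.array(c["intrinsics"]);R=np.array(c["R"]);t=np.array(c["t"])
    xd,yd=(u-K[0,2])/K[0,0],(v-K[1,2])/K[1,1]
    x,y=xd,yd
    for _ in range(20):
        f=1+c["k1"]*(x*x+y*y); x,y=xd/f,yd/f
    d=np.array([x,y,np.ones_like(x)])
    C=-R.T@t
    if depth is not None: return (R.T@(d*depth-t.reshape(3,*([1]*(d.ndim-1))))).T
    w=R.T@d
    s=(z-C[2])/w[2]
    return (C.reshape(3,*([1]*(d.ndim-1)))+w*s).T
def cloud(c,mask):
    v,u=np.nonzero(mask&(c["range_z"]>0))
    return px2world(c,u.astype(float),v.astype(float),depth=c["range_z"][v,u])
def quat(th):  # tool down, jaw axis (tool x) at world angle th
    # R=[x,y,z]: x=(c,s,0), z=(0,0,-1), y=z×x=(s,-c,0)
    return [np.cos(th/2),np.sin(th/2),0.,0.]
E
python3 - <<'E'
from h import *
print(current_clock(),current_position(),current_orientation())
for n in ["scene","top"]:
    c=capture(n); cv2.imwrite(f"pics/{n}0.png",c["image"])
    print(n,c["k1"],-np.array(c["R"]).T@np.array(c["t"]),np.array(c["R"])[2])
    for q in ["battery_center","cab","drawer_floor","cab_drawer0_handle","jug","jug_mouth","cap","cap_center","roll","carton","pencup"]:
        print(q,[(round(float(d["conf"]),2),np.round(d["xy"]).tolist()) for d in spot_in(n,q)])
E
```

```text
pics
0.0 [ 0.23499794 -0.55133215  0.22182681] [ 8.34258878e-01 -5.51372223e-01 -6.80608336e-04 -5.76974533e-04]
scene -0.06576728397538406 [1.1586113  0.52570889 0.76545881] [-0.56516495 -0.51007213 -0.64839416]
battery_center [(0.67, [332.0, 224.0]), (0.59, [300.0, 203.0]), (0.37, [355.0, 203.0])]
cab [(0.92, [403.0, 302.0])]
drawer_floor [(0.64, [442.0, 258.0])]
cab_drawer0_handle [(0.97, [443.0, 254.0]), (0.45, [226.0, 203.0])]
jug [(0.6, [233.0, 158.0])]
jug_mouth [(0.91, [234.0, 158.0])]
cap [(0.92, [228.0, 120.0])]
cap_center [(0.67, [228.0, 120.0])]
roll [(0.76, [287.0, 248.0])]
carton [(0.89, [354.0, 205.0]), (0.19, [230.0, 117.0])]
pencup [(0.92, [226.0, 202.0])]
top -0.08004591439584868 [0.42757265 0.0147976  1.05279298] [ 0.18796149  0.02802926 -0.98177637]
battery_center [(0.78, [322.0, 225.0]), (0.63, [372.0, 222.0])]
cab [(0.66, [210.0, 191.0])]
drawer_floor [(0.82, [205.0, 238.0]), (0.29, [477.0, 218.0])]
cab_drawer0_handle [(0.76, [208.0, 237.0]), (0.57, [209.0, 189.0])]
jug [(0.75, [478.0, 220.0])]
jug_mouth [(0.79, [478.0, 216.0])]
cap [(0.56, [504.0, 209.0])]
cap_center [(0.91, [506.0, 206.0])]
roll [(0.88, [330.0, 167.0])]
carton [(0.9, [324.0, 264.0])]
pencup [(0.83, [416.0, 157.0])]
```

View pics/scene0.png

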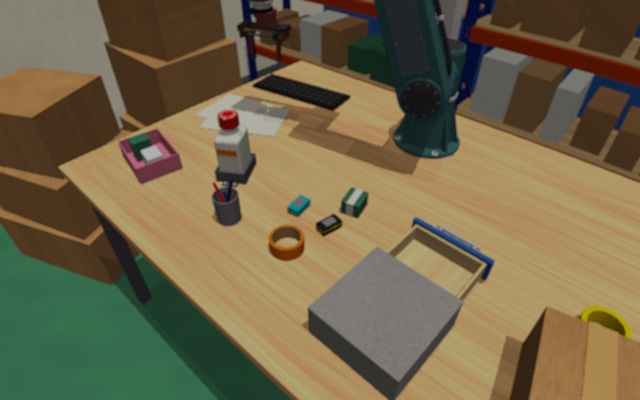

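View pics/top0.png

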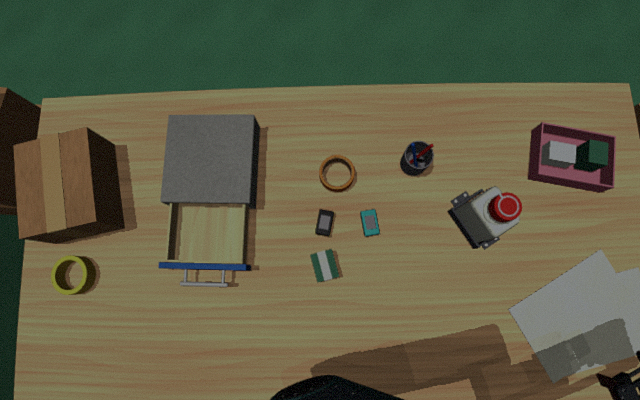

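The black battery is at (325,222) in the top view and (330,225) in the scene view; the turquoise look-alike sits next to it at (370,222). The drawer is at (208,235), the cap at (506,206). Next I measure positions.

```bash
cat > m.py <<'E'
from h import *
c=capture("top"); im=c["image"]
def rect(P):
    (cx,cy),(w,h),a=cv2.minAreaRect(P[:,:2].astype(np.float32)*1000); return np.round([cx,cy,w,h,a],1)
for q in ["battery_center","cab","cab_drawer0_handle","cap","jug","roll","carton","pencup","drawer_floor"]:
    for d in silhouettes("top",q)[:2]:
        m=d["region"]; P=cloud(c,m)
        if len(P)<5: continue
        top=np.percentile(P[:,2],95)
        T=P[P[:,2]>top-0.008]
        print(q,round(d["conf"],2),np.round(d["xy"]),m.sum(),im[m].mean(0).round(),"zt",top.round(4),"topmean",T.mean(0).round(4),"rect",rect(T))
E
python3 m.py
```

```text
battery_center 0.97 [370. 224.] 410 [94. 97. 57.] zt 0.0297 topmean [ 0.5614 -0.0823  0.0264] rect [562.2 -82.3  64.4  37.9   8.5]
battery_center 0.87 [322. 226.] 419 [52. 56. 58.] zt 0.0297 topmean [0.5637 0.0318 0.0267] rect [564.8  31.8  38.   64.2  78.3]
cab 0.9 [210. 190.] 14007 [82. 94. 94.] zt 0.0935 topmean [0.72   0.3137 0.0911] rect [722.9 314.7 222.9 227.7  88.3]
cab_drawer0_handle 0.82 [210. 236.] 5637 [ 82. 104. 105.] zt 0.0788 topmean [0.4655 0.3215 0.0777] rect [529.9 321.5 213.1 157.   89.4]
cap 0.86 [503. 207.] 811 [ 39.  41. 106.] zt 0.2109 topmean [ 0.566  -0.3542  0.2084] rect [ 565.5 -355.    58.9   56.7   88.4]
cap 0.32 [323. 224.] 379 [52. 54. 56.] zt 0.0297 topmean [0.5637 0.0315 0.0267] rect [564.4  31.8  37.8  63.5  78.5]
jug 0.85 [480. 220.] 2196 [73. 76. 75.] zt 0.1504 topmean [ 0.5627 -0.3421  0.1476] rect [ 564.7 -352.8   94.6   73.4   30.5]
roll 0.78 [333. 162.] 506 [32. 60. 87.] zt 0.0451 topmean [ 6.877e-01 -4.000e-04  4.220e-02] rect [689.4  -1.2  87.5  86.2  25.8]
carton 0.98 [322. 262.] 595 [85. 96. 76.] zt 0.0492 topmean [0.4571 0.0333 0.046 ] rect [457.4  33.7  66.2  53.3  13.7]
carton 0.56 [479. 218.] 2317 [72. 76. 75.] zt 0.1505 topmean [ 0.5626 -0.3429  0.1478] rect [ 565.4 -354.    94.6   76.1   30.5]
pencup 0.76 [414. 158.] 819 [34. 30. 35.] zt 0.1123 topmean [ 0.7187 -0.2006  0.1151] rect [ 719.3 -206.4   52.    38.2   25.5]
pencup 0.46 [325. 265.] 613 [84. 96. 76.] zt 0.0491 topmean [0.4569 0.0327 0.046 ] rect [457.3  32.9  67.5  53.4  15. ]
drawer_floor 0.94 [205. 238.] 5579 [ 82. 104. 105.] zt 0.0787 topmean [0.467  0.3218 0.0776] rect [530.4 320.8 213.2 157.8  88.8]
```

Run:
```python
from h import *
c=capture("top")
P=cloud(c,np.ones((400,640),bool))
ok=(P[:,1]>0.15)&(P[:,1]<0.5)&(P[:,0]>0.3)&(P[:,0]<1)
P=P[ok]
T=P[(P[:,2]>0.086)&(P[:,2]<0.1)&(P[:,1]<.45)]
r=cv2.minAreaRect(T[:,:2].astype(np.float32)*1000);print("cab top",len(T),r, T.mean(0), T[:,:2].min(0),T[:,:2].max(0))
# front edge fit: per y-bin min x
def edge(T,nb=16):
    ys=np.linspace(np.percentile(T[:,1],5),np.percentile(T[:,1],95),nb+1);X=[]
    for a,b in zip(ys[:-1],ys[1:]):
        s=T[(T[:,1]>=a)&(T[:,1]<b)]; X.append(((a+b)/2,np.percentile(s[:,0],2),np.percentile(s[:,0],98)))
    X=np.array(X);return np.polyfit(X[:,0],X[:,1],1),np.polyfit(X[:,0],X[:,2],1),X[[0,-1]]
print(edge(T))
F=P[(P[:,2]>0.072)&(P[:,2]<0.084)&(P[:,0]<0.56)]
F=F[abs(F[:,0]-np.median(F[:,0]))<0.025]
print("front top",len(F),F.mean(0),cv2.minAreaRect(F[:,:2].astype(np.float32)*1000)); print(edge(F))
H=P[(P[:,2]>0.04)&(P[:,2]<0.065)&(P[:,0]<F[:,0].min()-0.005)]
print("handle",len(H),H.mean(0),H[:,:2].min(0),H[:,:2].max(0)); 
D=P[(P[:,2]>0.015)&(P[:,2]<0.03)&(P[:,0]>F[:,0].max())&(P[:,0]<0.65)]
print("floor",len(D),D.mean(0),D[:,:2].min(0),D[:,:2].max(0),cv2.minAreaRect(D[:,:2].astype(np.float32)*1000))
```

```text
cab top 7747 ((723.3480834960938, 315.2152404785156), (224.47747802734375, 228.18397521972656), 87.97001647949219) [0.72032674 0.31403873 0.09112268] [0.60595907 0.19975392] [0.83930077 0.43048321]
(array([0.02754239, 0.60443537]), array([0.01959436, 0.8254691 ]), array([[0.22175278, 0.61071574, 0.82870566],
       [0.408236  , 0.61534287, 0.83422424]]))
front top 584 [0.45939166 0.32246805 0.07848293] ((467.9654235839844, 322.46783447265625), (212.99935913085938, 33.26521682739258), 89.4294662475586)
(array([0.02723104, 0.44367465]), array([0.01708857, 0.46296001]), array([[0.23258883, 0.45048275, 0.47778023],
       [0.41339827, 0.45446016, 0.47294469]]))
handle 295 [0.42027072 0.32344738 0.05706548] [0.41082059 0.26471387] [0.44513709 0.38535907]
floor 3518 [0.55118016 0.3252988  0.02328853] [0.48396613 0.20778376] [0.64709791 0.41361599] ((566.4223022460938, 310.7546081542969), (204.2195281982422, 163.52545166015625), 89.3925552368164)
```

Run:
```python
from h import *
q=quat(np.radians(78.3-180))
p=current_position()
servo_line([p[0],p[1],0.38])
move_ptp([0.5645,0.0318,0.30],q); move_gripper(0.088)
c=capture("wrist"); cv2.imwrite("pics/w1.png",c["image"])
for d in silhouettes("wrist","battery_center"):
    m=d["region"];P=cloud(c,m)
    if len(P)<20: continue
    T=P[P[:,2]>np.percentile(P[:,2],90)-0.008]
    print(d["conf"],d["xy"],c["image"][m].mean(0).round(),T.mean(0),cv2.minAreaRect(T[:,:2].astype(np.float32)*1000))
print(current_clock(),current_joint_pos(),current_position(),current_finger_gap())
```

```text
0.76 [320.7, 162.4] [61. 72. 79.] [0.56781378 0.02859413 0.02598514] ((566.806640625, 29.17860221862793), (38.06501388549805, 63.67007827758789), 79.25186920166016)
0.66 [472.1, 17.7] [49. 56. 62.] [ 0.70116638 -0.19896632  0.09066084] ((703.1293334960938, -201.9967041015625), (71.75736236572266, 37.47445297241211), 78.33963775634766)
0.56 [393.6, 148.6] [83. 91. 63.] [ 0.56531073 -0.08354451  0.0259475 ] ((563.953857421875, -84.40357971191406), (64.2978744506836, 37.101829528808594), 8.157238006591797)
5.6667 [-6.64954348e-02  2.47975559e-01  1.47714067e+00  5.31629758e-06
  1.41634914e+00  1.70904356e+00] [0.56457724 0.03145738 0.30004875] 0.08766033644711699
```

View pics/w1.png

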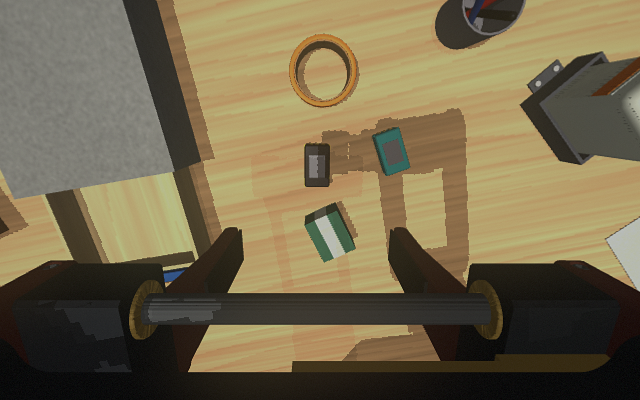

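The wrist view shows the black battery at (318,165), lying square between the jaws. The turquoise one is off to the right at (392,150). I'm grasping it at the average of the two measurements.

Run:
```python
from h import *
q=quat(np.radians(78.8-180))
move_ptp([0.566,0.0304,0.10],q)
print(servo_line([0.566,0.0304,0.005],q,rate=0.06,contact_N=12), current_position())
move_gripper(0.02); print("gap",current_finger_gap(),current_clock())
servo_line([0.566,0.0304,0.20],q,rate=0.15)
print("gap",current_finger_gap())
q2=quat(np.radians(-91.6))
move_ptp([0.532,0.320,0.20],q2)
print("gap",current_finger_gap(),current_clock(),current_position())
c=capture("wrist"); cv2.imwrite("pics/w2.png",c["image"])
c=capture("top"); cv2.imwrite("pics/t2.png",c["image"])
```

```text
False [0.56633261 0.03040102 0.00537581]
gap 0.037856348674371994 9.0417
gap 0.03767599905162017
gap 0.03781767619290654 11.6167 [0.53226628 0.31887016 0.1997436 ]
```

View pics/w2.png

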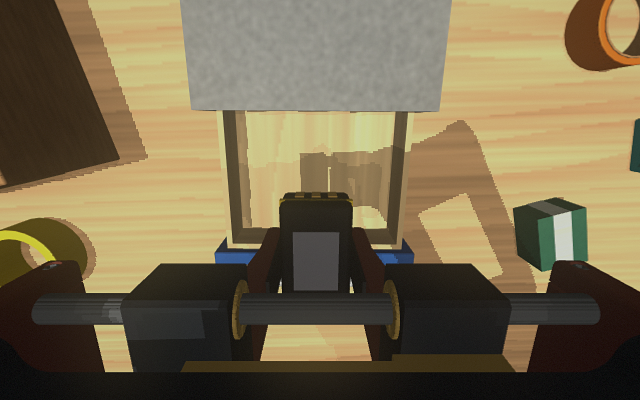

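View pics/t2.png

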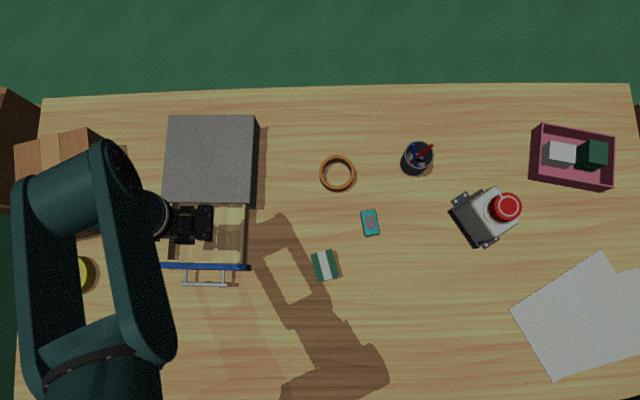

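The black pack with its yellow band is in the jaws above the drawer (wrist 316,245). The top view shows the battery gone from its old place at (325,222). I'm lowering it now.

Run:
```python
from h import *
q2=quat(np.radians(-91.6))
c=capture("wrist"); print("cam pos",-np.array(c["R"]).T@np.array(c["t"]))
servo_line([0.532,0.319,0.06],q2,rate=0.12)
print(servo_line([0.532,0.319,0.0255],q2,rate=0.03,contact_N=4),current_position(),current_force())
move_gripper(0.075); sleep(0.3)
print(current_finger_gap(),current_clock())
c=capture("wrist"); cv2.imwrite("pics/w3.png",c["image"])
servo_line([0.532,0.319,0.20],q2,rate=0.15)
move_gripper(0.0)
c=capture("wrist"); cv2.imwrite("pics/w4.png",c["image"])
for d in silhouettes("wrist","battery_center"):
    m=d["region"];P=cloud(c,m)
    T=P[P[:,2]>np.percentile(P[:,2],90)-0.008]
    print(d["conf"],d["xy"],T.mean(0))
print(current_clock())
```

```text
cam pos [0.60708567 0.31607446 0.36209792]
True [0.53195114 0.31883359 0.02695573] [ 0.13345466 -0.32219826  4.65873044]
0.0749415735582177 15.1417
0.89 [318.8, 181.0] [0.53410953 0.3185121  0.0480598 ]
0.89 [638.5, 148.3] [ 0.55732981 -0.06757277  0.0065654 ]
17.7833
```

View pics/w4.png

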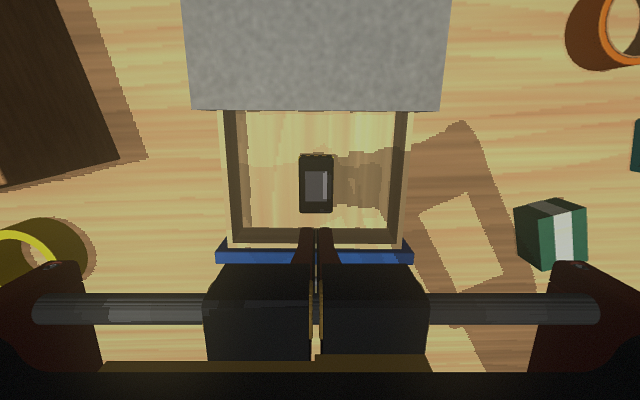

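The battery lies flat in the drawer at (316,183) in the wrist view, with its top at z = 0.048 as expected. Next I push the handle.

Run:
```python
from h import *
q2=quat(np.radians(-91.6))
move_ptp([0.37,0.3245,0.18],q2)
servo_line([0.37,0.3245,0.040],q2,rate=0.15)
x1=0.37+0.23
print(servo_line([x1,0.3245-0.027*0.23,0.040],q2,rate=0.08,contact_N=18),current_position(),current_force(),current_clock())
c=capture("top"); cv2.imwrite("pics/t5.png",c["image"])
c=capture("scene"); cv2.imwrite("pics/s5.png",c["image"])
```

```text
True [0.54432947 0.31929537 0.03919776] [-1.32538751  0.30210535  0.72358173] 21.525
```

View pics/t5.png

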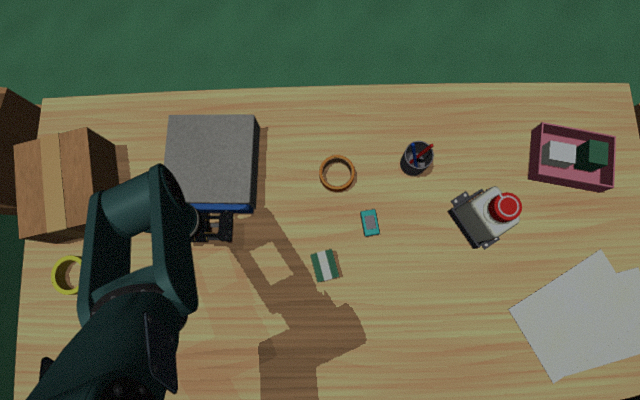

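View pics/s5.png

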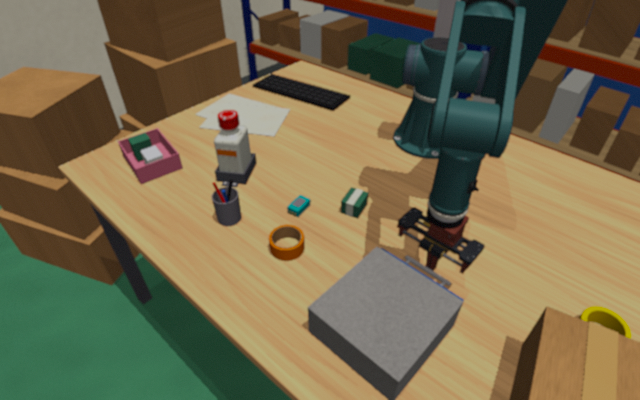

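The drawer looks shut: its blue front is flush with the case at (222,207) in the top view. The drawer may have rebounded, so I'm pushing once more slowly, then backing off and measuring.

Run:
```python
from h import *
q2=quat(np.radians(-91.6))
p=current_position()
print(servo_line([p[0]+0.03,p[1]-0.0008,0.040],q2,rate=0.03,contact_N=22),current_position(),current_force())
p=current_position(); servo_line([p[0]-0.06,p[1]+0.002,0.040],q2,rate=0.15)
servo_line([p[0]-0.06,p[1]+0.002,0.30],q2,rate=0.25)
move_ptp([0.42,-0.1,0.38],q2); move_gripper(0.088)
c=capture("top"); cv2.imwrite("pics/t6.png",c["image"])
P=cloud(c,np.ones((400,640),bool))
B=P[(abs(P[:,1]-0.315)<0.08)]
F=B[(B[:,2]>0.070)&(B[:,2]<0.083)&(B[:,0]<0.63)&(B[:,0]>.55)]
T=B[(B[:,2]>0.086)&(B[:,0]<0.7)]
print("front",len(F),np.percentile(F[:,0],[2,50,98]),"case front",np.percentile(T[:,0],[1,5]))
H=B[(B[:,2]>0.045)&(B[:,2]<0.065)&(B[:,0]<.585)]; print("handle",H.mean(0) if len(H) else 0,len(H))
for d in silhouettes("top","cap")[:1]:
    Q=cloud(c,d["region"]); T=Q[(Q[:,2]>0.2)]
    print(d["conf"],d["xy"],T.mean(0),cv2.minAreaRect(T[:,:2].astype(np.float32)*1000),cv2.minEnclosingCircle(T[:,:2].astype(np.float32)*1000))
s=capture("scene")
for d in silhouettes("scene","cap")[:1]:
    Q=cloud(s,d["region"]); T=Q[(Q[:,2]>0.203)]
    print(d["conf"],d["xy"],np.percentile(Q[:,2],95),T.mean(0),cv2.minEnclosingCircle(T[:,:2].astype(np.float32)*1000))
print(current_clock(),current_joint_pos())
for a in range(0,360,30):
    j=inverse_kinematics([0.566,-0.354,0.25],quat(np.radians(a))); print(a,None if j is None else np.round(j,2))
```

```text
True [0.54402945 0.31842897 0.03817776] [-0.25839334  0.86557024 -0.20640937]
front 432 [0.59248319 0.60175255 0.6111043 ] case front [0.60990308 0.61351252]
handle [0.56415661 0.32046316 0.05724645] 268
0.87 [506.5, 206.8] [ 0.56536475 -0.35329028  0.20922604] ((514.9383544921875, -243.25711059570312), (58.21284484863281, 305.8199462890625), 24.57352066040039) ((520.81982421875, -240.56765747070312), 153.17535400390625)
0.82 [229.5, 119.7] 0.20834261436818313 [ 0.57010077 -0.3529941   0.20661017] ((569.270751953125, -355.41351318359375), 31.22904396057129)
27.0 [-3.94038105e-01 -1.03350731e-02  1.59044949e+00  5.70851651e-06
  1.56149634e+00  1.20474493e+00]
0 [-0.66  0.44  1.32 -0.    1.39 -0.66]
30 [-0.66  0.44  1.32 -0.    1.39 -1.19]
60 [-0.66  0.44  1.32 -0.    1.39 -1.71]
90 [-0.66  0.44  1.32 -0.    1.39 -2.23]
120 [-0.66  0.44  1.32 -0.    1.39 -2.76]
150 None
180 [-0.66  0.44  1.32 -0.    1.39  2.48]
210 [-0.66  0.44  1.32 -0.    1.39  1.96]
240 [-0.66  0.44  1.32 -0.    1.39  1.43]
270 [-0.66  0.44  1.32 -0.    1.39  0.91]
300 [-0.66  0.44  1.32 -0.    1.39  0.38]
330 [-0.66  0.44  1.32 -0.    1.39 -0.14]
```

View pics/t6.png

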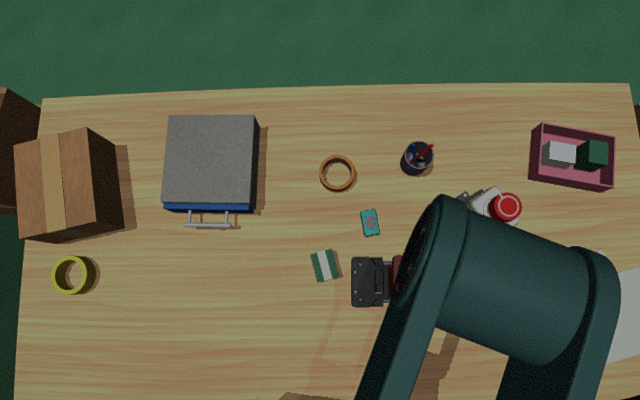

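The drawer is fully shut: the panel is flush at (208,207) in the top view and the handle has moved 144 mm. The roll, carton and cup have not moved. Next is a closer look at the cap with the wrist camera.

Run:
```python
from h import *
q=quat(np.radians(-90))
move_ptp([0.52,-0.354,0.40],q)
c=capture("wrist"); cv2.imwrite("pics/w7.png",c["image"])
for d in silhouettes("wrist","cap")[:2]:
    Q=cloud(c,d["region"]); T=Q[(abs(Q[:,2]-0.208)<0.006)]
    print(d["conf"],d["xy"],len(T),T.mean(0),cv2.minEnclosingCircle(T[:,:2].astype(np.float32)*1000),cv2.fitEllipse(cv2.convexHull(T[:,:2].astype(np.float32)*1000)))
print(current_clock())
```

```text
0.58 [317.6, 140.2] 1979 [ 0.56788909 -0.35765729  0.20868625] ((567.2680053710938, -357.74530029296875), 30.471223831176758) ((567.2552490234375, -357.5934143066406), (58.50695037841797, 60.3918342590332), 54.35219192504883)
28.1583
```

View pics/w7.png

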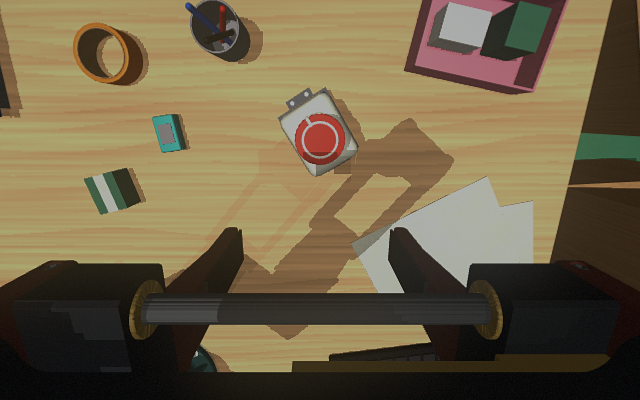

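The wrist view shows the cap at (320,140), radius 30 mm and top z 0.2087, which matches the given size. I take the mean of the three camera estimates as its axis.

Run:
```python
from h import *
q=quat(np.radians(-90))
x,y=0.5673,-0.3558
move_ptp([x,y,0.26],q)
print(servo_line([x,y,0.177],q,rate=0.06,contact_N=8),current_position())
f0=np.array(current_force())
move_gripper(0.03); sleep(0.2)
print("gap",current_finger_gap(),current_position(),np.array(current_force())-f0,current_torque(),current_clock())
```

```text
False [ 0.56755967 -0.35597517  0.17751277]
gap 0.059493829517183384 [ 0.5674474  -0.35706572  0.1772476 ] [-1.11001275 -4.26486986 -0.98468649] [-0.72063809  0.09975525 -0.05212668] 31.0917
```

Run:
```python
from h import *
q=quat(np.radians(-90))
x,y=0.5673,-0.3570
servo_line([x,y,0.177],q,rate=0.02)
f0=np.array(current_force()); z0=current_position()[2]
for dz in (0.003,0.005,0.0065):
    servo_line([x,y,0.177-dz],q,rate=0.02); sleep(0.1)
    print(dz,current_position(),np.array(current_force()),current_finger_gap())
c=capture("scene")
for d in silhouettes("scene","cap")[:1]:
    Q=cloud(c,d["region"]); print(d["conf"],np.percentile(Q[:,2],[90,95,98]))
i=c["image"][80:200,170:300]; cv2.imwrite("pics/s8.png",cv2.resize(i,None,fx=4,fy=4))
print(current_clock())
```

```text
0.003 [ 0.5674855  -0.35708351  0.17512324] [-1.87169477 -0.46543481  7.09707663] 0.059825592086024504
0.005 [ 0.56746822 -0.3570764   0.17334322] [-1.14315496 -0.94809205  8.51945837] 0.05973619542279751
0.0065 [ 0.56749867 -0.35708259  0.17205472] [-2.05546458 -0.57934254  9.54546435] 0.05929621480554523
0.7 [0.2027312  0.20309815 0.20381007]
32.5417
```

View pics/s8.png

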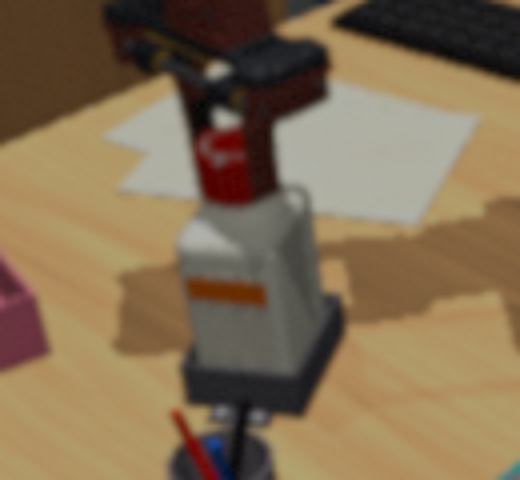

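The jaws hold the cap (crop at about 235,160). Its top is at 0.203, so it is pressed about 5 mm, and the force agrees. I'll press about 1.3 mm deeper, then turn.

Run:
```python
from h import *
x,y,z=0.5673,-0.3570,0.177-0.0080
servo_line([x,y,z],quat(np.radians(-90)),rate=0.02); sleep(0.15)
print(current_position(),current_force())
j0=current_joint_pos()
for a in (15,30,45,60):
    j=inverse_kinematics([x,y,z],quat(np.radians(-90+a)))
    assert np.abs(np.array(j)[:5]-j0[:5]).max()<0.05, j
    goto_joints(j)
    print(a,current_position(),np.round(current_force(),1),np.round(current_torque(),2),current_finger_gap(),current_joint_pos()[5]-j0[5])
print(current_clock())
c=capture("wrist"); cv2.imwrite("pics/w9.png",c["image"])
c=capture("top"); cv2.imwrite("pics/t9.png",c["image"])
```

```text
[ 0.56749423 -0.35709391  0.1707468 ] [-2.73331986  0.05121156 10.36341489]
15 [ 0.56832632 -0.35712091  0.17098107] [-1.1  1.  11.2] [0.13 0.16 0.1 ] 0.05960753375780294 -0.26228518684240787
30 [ 0.56857053 -0.35703776  0.17104379] [-0.7  0.3 10.8] [0.17 0.13 0.03] 0.05937751464251453 -0.5240854807424302
45 [ 0.56862363 -0.35701262  0.17103795] [ 0.1  0.1 10.3] [0.14 0.14 0.03] 0.05944140849501607 -0.7859043857697551
60 [ 0.56860957 -0.35703546  0.17106149] [-0.8  1.6 10.8] [0.12 0.05 0.05] 0.05945218490257518 -1.0476787908278653
34.375
```

View pics/w9.png

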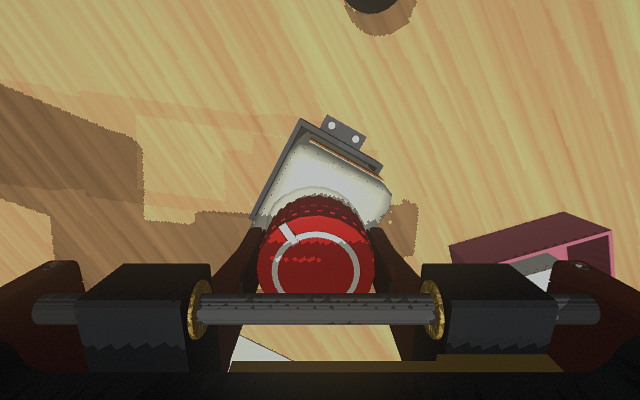

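The white index mark on the cap (288,232) is still up-left in the gripper's view, as before the turn, so the cap turned with the gripper. I'm lifting straight up with a force guard.

Run:
```python
from h import *
x,y=0.5673,-0.3570
q=quat(np.radians(-30))
print(servo_line([x,y,0.190],q,rate=0.04,contact_N=25),current_position(),np.round(current_force(),1),current_finger_gap())
if current_force()[2]>-6:
    print(servo_line([x,y,0.287],q,rate=0.08,contact_N=25),current_position(),np.round(current_force(),1),current_finger_gap())
sleep(0.3)
for n in ("scene","top","wrist"):
    c=capture(n); cv2.imwrite(f"pics/{n}10.png",c["image"])
    for d in silhouettes(n,"cap")[:1]:
        Q=cloud(c,d["region"]); print(n,d["conf"],np.round(d["xy"]),np.median(Q,0),np.percentile(Q[:,2],[3,97]))
print(current_clock())
```

```text
False [ 0.56680039 -0.35650839  0.18928523] [ 0.7  1.  -0.7] 0.05922421715603553
False [ 0.5669641  -0.35678626  0.28619871] [-0.1  0.5 -0.2] 0.05950175703030086
scene 0.61 [222.  81.] [ 0.57726547 -0.33811855  0.30921473] [0.28328794 0.31914735]
top 0.92 [520. 191.] [ 0.57537019 -0.33406127  0.31724745] [0.29130689 0.3206332 ]
wrist 0.98 [312. 252.] [ 0.5739969  -0.34746187  0.31827127] [0.29185276 0.31984959]
37.1167
```

View pics/scene10.png

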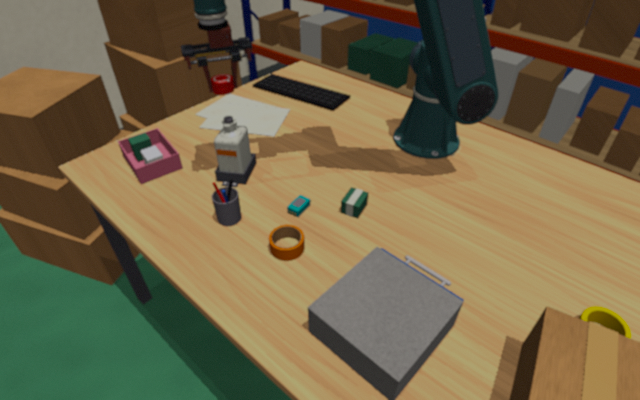

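View pics/wrist10.png

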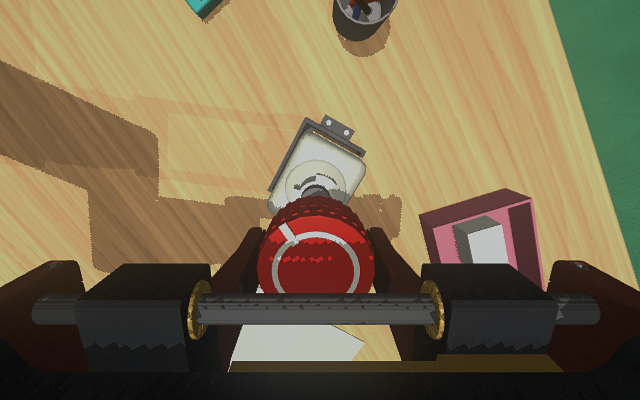

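The cap is off and held at (222,84) in the scene view, with the bare neck visible at (229,122). I'll check the tilt and hand in.

Run:
```python
from h import *
c=capture("wrist"); d=silhouettes("wrist","cap")[0]
Q=cloud(c,d["region"]); T=Q[Q[:,2]>0.312]
n=np.linalg.svd(T-T.mean(0),full_matrices=False)[2][2]; tilt=np.degrees(np.arccos(abs(n[2])))
print("tilt",tilt,"top",np.median(T[:,2]),"gap",current_finger_gap(),np.abs(current_qvel()).max())
if tilt<10: close_job(); print("closed",current_clock())
```

```text
tilt 2.133133994430656 top 0.3185197860188415 gap 0.059562181463253455 0.0009405463886512437
the job is handed in; nothing more can be done
the job is handed in; nothing more can be done
```

The job is done and handed in at about 37 s of the 72 s allowed; the system gives no verdict.

- **Battery and drawer:** I set the black pack down flat in the drawer, with gentle contact of about 4.7 N, and let it go. I then pushed the drawer in by its handle, about 144 mm, until it stopped. A second push did not move it further, and the camera showed the front flush with the case. After the drawer shut, the pack could no longer be seen.
- **Cap:** I gripped it and pressed about 6 mm (10–11 N), then turned it 60° counter-clockwise and lifted it freely. It is held with the jaws at 59.6 mm on the 60 mm cap. Its top is at z 0.3185, so the underside is about 10 cm above the mouth. The measured tilt is about 2° and the arm is still.
- **Other objects:** The roll, carton and pen cup looked unmoved in the pictures; I did not measure them again at the end.
- **Disagreements:** The three cameras differed by up to 4 mm on the cap's axis, so I used their mean and corrected y by about 1 mm from the grip force. No check failed.

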